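# Present a valve ball in its dish and turn it a quarter turn

### The arm

A 6-joint arm with a two-finger parallel gripper is mounted at the origin on the work surface. World frame = base frame: x ahead of the robot, y to its left, z up, the work surface at z = 0. Lengths are in m, angles in rad, forces in N, time in s.
With the tool pointing down it reaches from about 0.275 to 0.875 m from the base axis. Payload 12.5 kg.
Tool frame: the origin (TCP) lies on the centre line of the jaws, within the pads' length; the fingertips stand r.finger_overhang ahead of it and the grasp point (between the pads) lies 3 mm ahead of it (r.finger_overhang is the distance from the TCP to the fingertips, in m); z points along the fingers, y is the line along which they close (so a half turn about z gives the same grasp; the last joint's range is limited). The gripper opens to 85 mm and grips with 20 to 120 N. Pads are 22 mm wide; open, the fingers measure 114 mm over their backs; the gripper's body (76 mm by 85 mm) begins 54 mm behind the grasp point. The pads swing forward as they close: fully open they stand 13 mm farther back than shut.
Start: joints at [-1.401, 0.351, 1.652, -0, 1.139, -0.085], TCP at [0.139, -0.532, 0.253] pointing down, gripper open.
Joint ranges: [-2.75, 2.75], [-0.79, 2.1], [0.01, 2.65], [-1.57, 4.71], [0.07, 3.14], [-2.87, 2.87]. Speed limits (rad/s): [2.22, 2.22, 2.79, 3.14, 3.14, 3.14].

### API

Orientations are given as a unit quaternion [x, y, z, w].
In Python, from cell import r, optics gives the robot as it stands. The module is installed in compiled form; this text tells all that it offers. Calls block until the motion is done:
- r.move_to(position, orientation): joint-space move of the TCP to a pose.
- r.move_linear(position, rot=None, vel=0.15): straight line of the TCP; rot=None keeps the orientation; vel is the mean speed in m/s.
- r.set_joints(angles): joint-space move.
- r.set_gripper(opening, squeeze=None): opening from 0.0 (shut) to 1.0 (fully open); squeeze is the grip in N (None keeps the last); returns when the fingers have stopped.
- r.sleep(seconds).
- r.inverse_kinematics(position, orientation): joint angles nearest the present ones, or None.
- optics.get_image(name): name is "side" or "top"; returns a dict with "pixels" (480x640x3 uint8, red, green, blue), "depth" (480x640 float32, m along the optical axis (not along the pixel's ray), 0 where there is no reading), "fx", "fy", "cx", "cy" (pixels), "D" ([k1, k2, p1, p2, k3] as OpenCV has them; the pictures are not rectified), "camera_from_world" (4x4, takes a point from world to camera coordinates). Camera axes: x right, y down, z forward; pixel columns grow to the right and rows downward; lengths in m; the calibration is good to about 2 mm. A picture is of the moment at which its call begins.
A pose or a line that the arm cannot do raises r.PlanningError and nothing moves.
- r.hand_in(): hands the job in; it is judged then, once.
Readings, each from a call of its own:
- r.current_t(): time.
- r.current_q(): joint angles.
- r.current_qvel(): joint speeds.
- r.current_effort(): joint torques, N m.
- r.current_tool_pos(): TCP position.
- r.current_ee_rot(): TCP orientation.
- r.current_contact_force(): force on the tool from outside, world axes, zero at the start.
- r.current_torque(): the same for the moment, N m.
- r.current_opening(): opening from 0.0 (shut) to 1.0 (fully open).
- r.current_finger_force(): force on a finger pad.
Only numpy, scipy, OpenCV 4.12 (cv2) and the standard library are available. Lean on these libraries where they do the work, as an engineer would, in place of code of your own. Each camera call takes 0.05 s, during which the arm holds its last target. There are 200 camera calls.

### The job

Pick the orange valve ball out of the green crate, leaving the other fittings in the crate, and set it gently (do not drop it) in the middle of the white dish while the dish still stands on the mat. Then take the dish by its red handle, lift it straight up about a hand's breadth (10 cm), level and not yet turned, with the ball staying over the blue middle, and only then turn the dish a quarter turn (either way round, so that its handle points square to the mat's white line) to show the customer the other side, always level and the ball always over the blue middle. Finish while still holding the dish up like that, still, carried by the gripper alone; do not disturb the other goods on the counter.

Things in the scene. Friction and masses are not known exactly. Their poses are not given: they have to be found in the camera images.
- ball: orange smooth ball (a valve ball), diameter 42 mm, about 45 g, lying loose on the crate floor among the fittings; origin at its centre; its axes mean nothing. It can roll.
- dish: white round dish, rim 126 mm across, 26 mm high, about 140 g, loose on the mat. Origin at the centre of its underside, z up. Blue middle of radius 34 mm. A red upright handle stands outside the rim on the dish's own -x side. At the start its x axis lies along the mat's x axis (within 0.05 rad), so the handle is at the mat's -x end.
- middle (a point): centre of the dish's inner floor, 6 mm above the dish's origin. Flat to radius 14 mm, then rising 17 degrees to 6 mm higher at radius 34 mm (the edge of the blue), then 28 degrees to the rim, 20 mm above this point at radius 60 mm. A ball resting here has its centre 21 mm above this point and settles within about 15 mm of the centre.
- handle (a point): grip point inside the red handle, 83 mm from the dish's centre along the dish's -x axis, 55 mm above its underside. Handle: upright block 26 mm (along the dish's x) by 14 mm (along its y), top 78 mm above the dish's underside; pinch it from above across the 14 mm, fingers closing along the dish's y. Axes as the dish's.
- mat: fixed black rubber mat, 240 mm (x) by 200 mm (y), 4 mm thick; the dish stands on its centre (within 10 mm). Origin at the centre of its underside, on the counter (height 0). A white line runs through its middle along its x axis. It lies left or right of the robot's middle, the crate on the other side.
- crate: fixed green open crate, 300 mm (x) by 260 mm (y), 50 mm high, walls and floor 5 mm thick. Origin at the centre of its underside, on the counter. The ball and three fittings lie in it, one each at four places near x = +-62 mm, y = +-55 mm in the crate's frame (within 10 mm); which is where varies.
- elbow: grey plastic pipe elbow in the crate, legs 36 mm long, 32 mm high; origin below its corner
- collar: black plastic pipe collar in the crate, 44 mm across, 30 mm high; origin at the centre of its underside
- endcap: white plastic end cap in the crate, 42 mm across, 26 mm high; origin at the centre of its underside
- cartridge: white sealant cartridge standing at the back of the counter, 48 mm across, 215 mm high; origin at the centre of its underside
- tape: grey roll of tape lying at the back, 100 mm across, 48 mm high; origin at the centre of its underside
- carton: small cardboard carton at the back, 70 by 130 mm, 60 mm high; origin at the centre of its underside
- wrench: wrench lying at the back of the counter, low; origin at its underside
- tub: grey tub with a blue band, 90 mm across, 85 mm high, at the right; origin at the centre of its underside
Things that resemble listed ones, but are neither listed nor needed, are in the scene too. Leave any purple look-alike of the collar alone. There is more than one size of the ball; the job needs the larger.

How it is judged:
By the outcome, as a careful person would: the job done as asked, in the order asked, and still so for the second after the job is handed in, while the arm keeps its last pose, push and grip.
It also fails if it takes over 72 s, if anything falls off the work surface, if the arm or the gripper's body presses on something with over 40 N, if the wrist force passes 120 N, or if a joint passes its speed limit or range.

## Working session

There is one attempt and no reset: what is moved stays moved. The work goes in short steps, each a Python script; the robot and the scene stay as the last script left them, time stands still between calls to the robot, and variables do not carry over. Pictures are saved under pics/ and viewed, at most 10 in all, crops included, and the job is handed in when it is done.

```bash
mkdir -p pics
cat > h.py <<'E'
import numpy as np, cv2
from cell import r, optics
def snap(n,f=None):
    im=optics.get_image(n)
    if f: cv2.imwrite('pics/'+f,im['pixels'][:,:,::-1])
    return im
def cloud(im):
    K=np.array([[im['fx'],0,im['cx']],[0,im['fy'],im['cy']],[0,0,1.]])
    v,u=np.mgrid[0:480,0:640]
    p=cv2.undistortPoints(np.stack([u,v],-1).reshape(-1,1,2).astype(float),K,np.array(im['D'])).reshape(480,640,2)
    d=im['depth'][...,None]
    P=np.concatenate([p*d,d],-1)
    T=np.linalg.inv(im['camera_from_world'])
    W=P@T[:3,:3].T+T[:3,3]; W[im['depth']==0]=np.nan
    return W
def crop(im,x0,y0,x1,y1,s,f):
    cv2.imwrite('pics/'+f,cv2.resize(im['pixels'][y0:y1,x0:x1,::-1],None,fx=s,fy=s,interpolation=cv2.INTER_CUBIC))
E
python3 - <<'E'
from h import *
for n in('top','side'):
    im=snap(n,n+'0.png'); T=np.linalg.inv(im['camera_from_world']); print(n,T.round(3).tolist(),im['fx'])
print(r.finger_overhang,r.current_ee_rot(),r.current_t())
E
```

```text
top [[0.024, -0.989, 0.147, 0.376], [-1.0, -0.023, 0.008, -0.068], [-0.005, -0.147, -0.989, 1.626], [0.0, 0.0, 0.0, 1.0]] 605.4819262372412
side [[-0.876, -0.267, 0.401, 0.138], [-0.481, 0.461, -0.746, 0.795], [0.015, -0.846, -0.533, 0.664], [0.0, 0.0, 0.0, 1.0]] 538.0217432039336
0.022 [ 9.91894600e-01  1.27062292e-01 -3.10910519e-05 -5.24672553e-04] 0.1
```

View pics/top0.png

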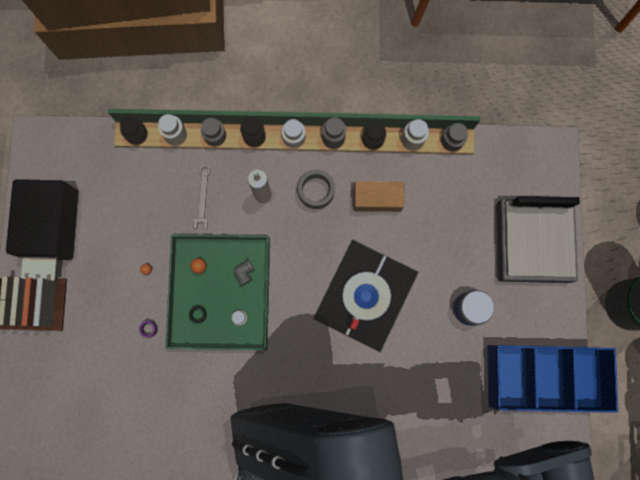

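View pics/side0.png

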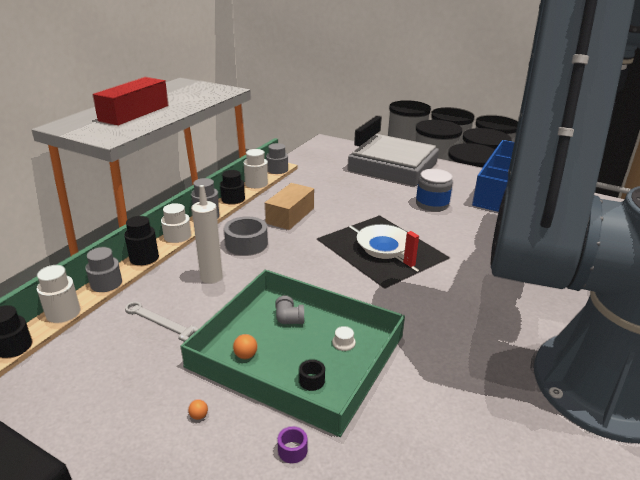

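The top view has two orange balls. The one in the crate at (198,266) looks larger. The one outside the crate at (146,269) is smaller, and the purple ring at (148,328) is the look-alike. The dish is at about (367,295), with its red handle at (353,325). I'll measure these and check an enlarged crop.

Run:
```python
from h import *
im=snap('top'); W=cloud(im)
hsv=cv2.cvtColor(im['pixels'],cv2.COLOR_RGB2HSV)
def sel(lo,hi,box):
    m=cv2.inRange(hsv,lo,hi)>0; k=np.zeros_like(m); x0,y0,x1,y1=box; k[y0:y1,x0:x1]=1; return m&k
from scipy.optimize import least_squares
def sph(P,R,g):
    f=lambda c:np.linalg.norm(P-c,axis=1)-R
    s=least_squares(f,g,loss='soft_l1',f_scale=.002); return s.x,np.abs(f(s.x)).mean()
def sphR(P): 
    s=least_squares(lambda c:np.linalg.norm(P-c[:3],axis=1)-c[3],[*(np.median(P,0)-[0,0,.01]),.02],loss='soft_l1',f_scale=.002);return s.x
for name,box in(('crateball',(185,250,212,282)),('smallball',(135,260,158,280))):
    m=sel((3,140,60),(18,255,255),box); P=W[m];P=P[~np.isnan(P[:,0])]
    print(name,m.sum(),P[:,2].max().round(4),'fit21',sph(P,.021,np.median(P,0)-[0,0,.01]),'fitR',sphR(P).round(4))
m=sel((100,120,40),(130,255,255),(335,265,400,330));P=W[m];print('blue',m.sum(),np.nanmean(P,0).round(4),np.nanmin(P,0).round(4),np.nanmax(P,0).round(4))
for box in[(335,305,375,340)]:
    a=sel((0,120,50),(6,255,255),box)|sel((172,120,50),(180,255,255),box);P=W[a];print('red',a.sum(),np.nanmean(P,0).round(4),P[np.nan_to_num(P[:,2])>.07].mean(0).round(4),(P[:,2]>.07).sum(),np.nanmax(P[:,2]))
# rim: white pixels with z>.02
m=sel((0,0,120),(180,70,255),(335,265,395,325));P=W[m];P=P[np.nan_to_num(P[:,2])>.022];
(c,rad)=cv2.minEnclosingCircle(P[:,:2].astype(np.float32));print('rim',len(P),c,rad,P[:,2].max())
# mat
m=sel((0,0,0),(180,255,45),(310,235,422,355));P=W[m];P=P[~np.isnan(P[:,0])&(P[:,2]<.015)]
print('mat',cv2.minAreaRect(P[:,:2].astype(np.float32)),np.median(P[:,2]))
print('line px z',W[262,382],W[330,349])
m=sel((55,80,30),(85,255,255),(160,228,280,355));P=W[m];P=P[~np.isnan(P[:,0])]
Q=P[P[:,2]>.035];print('crate',cv2.minAreaRect(Q[:,:2].astype(np.float32)),np.median(Q[:,2]),np.median(P[:,2]))
crop(im,125,230,285,350,5,'crop1.png')
crop(im,310,235,420,355,5,'crop2.png')
```

```text
crateball 177 0.0525 fit21 (array([0.57213186, 0.24470961, 0.02556903]), np.float64(0.0021594733937349234)) fitR [0.5715 0.2442 0.0283 0.0191]
smallball 81 0.0341 fit21 (array([0.55930782, 0.38868521, 0.00817353]), np.float64(0.003008384755719195)) fitR [0.5585 0.3859 0.0209 0.0115]
blue 433 [ 0.5006 -0.2052  0.0119] [ 4.706e-01 -2.351e-01  3.000e-04] [ 0.5298 -0.1757  0.0232]
red 73 [ 0.424  -0.1708  0.0676] [ 0.4246 -0.1704  0.0815] 55 0.08780171508674783
rim 799 (0.4987149238586426, -0.20251524448394775) 0.0673174038529396 0.0801539767357049
mat ((0.5043167471885681, -0.20442306995391846), (0.1949632465839386, 0.236813485622406), 64.60987854003906) 0.003814674158730491
line px z [ 0.59358227 -0.24790563  0.00716652] [ 0.40965391 -0.16174551  0.00545558]
crate ((0.5017991065979004, 0.18622110784053802), (0.2967117726802826, 0.25912269949913025), 0.5740721821784973) 0.0497343257443188 0.005016901470182966
```

View pics/crop1.png

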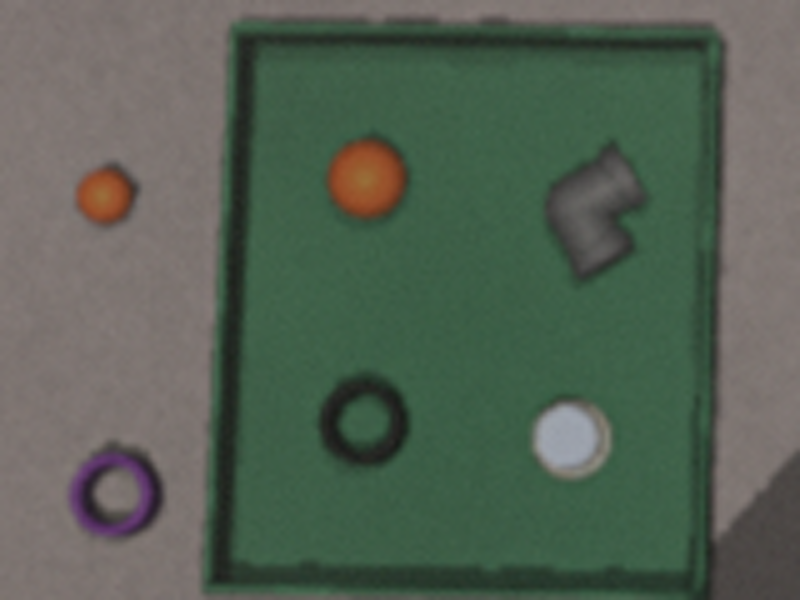

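View pics/crop2.png

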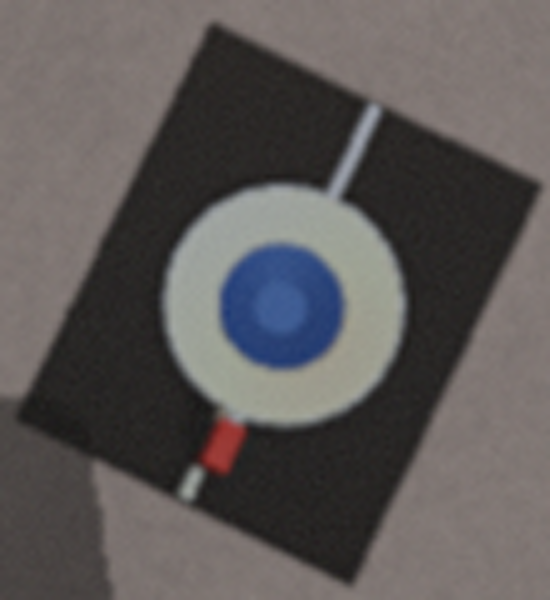

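The crop confirms it: the crate ball is about 16 px across, which is 42 mm, and its centre is at z ≈ 0.026. The outside ball is clearly smaller. The dish centre is about (0.5005,-0.204), the handle (0.425,-0.170) and the mat angle about -25°. The handle distance comes out at 83 mm as specified.

I'll move above the crate, set the gripper to roughly ball width and check the fingertip height with the side camera.

```bash
cat >> h.py <<'E'
def Q(yang):
    a=(np.radians(yang)+np.pi/2)/2; return [float(np.cos(a)),float(np.sin(a)),0.,0.]
BALL=np.array([.572,.2445,.026])
E
python3 - <<'E'
from h import *
r.move_to([.42,.18,.28],Q(0)); print(r.current_t(),r.current_q().__repr__())
r.move_to([BALL[0],BALL[1],.17],Q(0)); 
r.set_gripper(.62); print(r.current_t(),r.current_opening(),r.current_tool_pos(),r.current_q())
im=snap('side','side1.png'); W=cloud(im)
p=r.current_tool_pos()
m=(np.abs(W[...,0]-p[0])<.07)&(np.abs(W[...,1]-p[1])<.025)&(W[...,2]>.1)&(W[...,2]<.3)
P=W[m]; 
for a,b in((-.07,0),(0,.07)):
    S=P[(P[:,0]-p[0]>a)&(P[:,0]-p[0]<b)]; z=np.sort(S[:,2]); print(len(S), z[[0,2,5,10,20]]-p[2] if len(S)>20 else z)
    T=S[S[:,2]<z[0]+.02]; print('x range',T[:,0].min()-p[0],T[:,0].max()-p[0])
crop(im,150,130,350,280,4,'crop3.png')
E
```

```text
2.85 array([ 3.01891048e-01,  1.49588849e-01,  1.84644691e+00, -1.19195398e-04,
        1.14556480e+00,  3.02878794e-01])
4.0833 0.620124034581418 [0.57195246 0.24445979 0.17054388] [ 3.29091230e-01  5.68841674e-01  1.53022011e+00 -2.00250322e-05
  1.04182509e+00  3.29087320e-01]
2139 [-0.01780444 -0.01653975 -0.01501074 -0.01350062 -0.00936776]
x range -0.04120774686530371 -0.026711020115926076
1317 [-0.01969588 -0.01738939 -0.01685711 -0.01585896 -0.01363037]
x range 0.02445666284783643 0.03979881181570921
```

View pics/crop3.png

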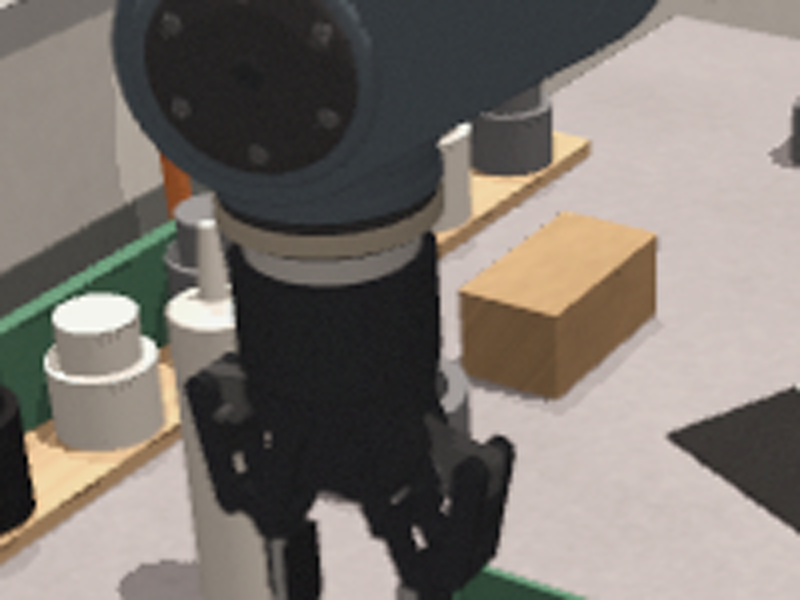

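The side view shows the open fingers above the crate. By depth, the fingertips are about 19 mm below the TCP at opening 0.62, with a gap of about 51 mm. I'll grip the ball so the tips reach 9 mm below its centre, which keeps them clear of the dish's slopes when placing.

Run:
```python
from h import *
r.set_gripper(.8)
x,y=BALL[:2]
r.move_linear([x,y,.09],vel=.12); r.move_linear([x,y,.037],vel=.06)
print(r.current_tool_pos(),r.current_contact_force())
r.set_gripper(0.3,squeeze=25); print('open',r.current_opening(),r.current_finger_force(),r.current_t())
r.move_linear([x,y,.17],vel=.1)
print('open',r.current_opening(),r.current_finger_force(),r.current_contact_force(),r.current_t())
im=snap('side','side2.png'); W=cloud(im)
hsv=cv2.cvtColor(im['pixels'],cv2.COLOR_RGB2HSV); m=(cv2.inRange(hsv,(3,140,60),(18,255,255))>0)&(W[...,2]>.1)&(np.abs(W[...,1]-y)<.05)
P=W[m]; print(m.sum(), (P.mean(0)-r.current_tool_pos()) if m.sum() else '', P[:,2].min()-r.current_tool_pos()[2] if m.sum() else '')
from scipy.optimize import least_squares
s=least_squares(lambda c:np.linalg.norm(P-c,axis=1)-.021,P.mean(0)-[0,.015,0],loss='soft_l1',f_scale=.002)
print('ball-tcp',s.x-r.current_tool_pos())
```

```text
[0.57225163 0.2445816  0.03738402] [0.28781215 0.28229272 0.33673627]
open 0.47037254701465175 24.92096096277237 6.6417
open 0.4757878197179628 25.28229832649231 [ 0.07911894  0.6024001  -0.32150715] 8.125
415 [-0.00549153  0.01199819 -0.00224132] -0.025101111198721604
ball-tcp [-6.91720937e-04 -4.41099782e-06 -1.15184700e-02]
```

View pics/side2.png

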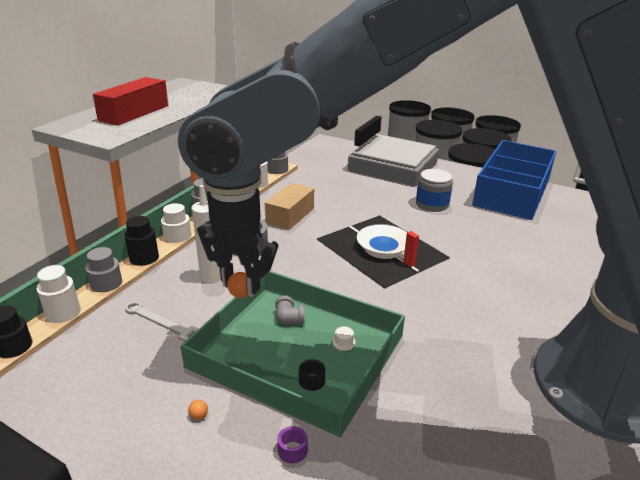

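The ball is held firmly at (238,285), with its centre 11.5 mm below the TCP, and the other fittings haven't moved. Next is the dish.

Run:
```python
from h import *
D=np.array([.5003,-.2052]); q=Q(-114.8)
r.move_linear([.44,.17,.22],vel=.25)
r.move_to([*D,.17],q); print(r.current_t(),r.current_q()[5])
r.move_linear([*D,.07],vel=.12); r.sleep(.3); f0=np.array(r.current_contact_force()); print(f0)
r.move_linear([*D,.047],vel=.04)
for z in np.arange(.046,.0385,-.0007):
    r.move_linear([*D,z],vel=.02); f=np.array(r.current_contact_force())-f0
    if f[2]>1.0: break
print('contact',z,f,r.current_tool_pos(),r.current_opening(),r.current_t())
```

```text
10.3917 1.5274199774516324
[-0.33583682 -0.56884213 -0.79779101]
contact 0.0439 [-0.1158996   0.75048848  1.07481461] [ 0.5002932  -0.20518609  0.04386112] 0.47380360197877175 13.4
```

Run:
```python
from h import *
D=np.array([.5003,-.2052])
def F():
    a=[]
    for _ in range(8): a.append(r.current_contact_force()); r.sleep(.02)
    return np.mean(a,0)
print(F())
for z in np.arange(.0434,.0395,-.0005):
    r.move_linear([*D,z],vel=.02); f=F(); print(round(z,4),f.round(2))
    if f[2]>1.0: break
print(r.current_tool_pos(),r.current_opening(),r.current_t())
```

```text
[ 0.21622123  0.14824115 -0.20380172]
0.0434 [ 0.03  0.21 -0.43]
0.0429 [-0.03 -0.01 -0.26]
0.0424 [0.42 0.35 2.42]
[ 0.50038979 -0.205257    0.04251563] 0.47387279038779134 14.6833
```

Contact is at 0.0424, as predicted. I'll release, rise and check.

Run:
```python
from h import *
D=np.array([.5003,-.2052])
for o in (.49,.51,.53,.56,.60,.64): r.set_gripper(o)
print(r.current_contact_force(),r.current_t())
r.move_linear([*D,.06],vel=.04); r.move_linear([*D,.16],vel=.12)
r.move_linear([.36,-.06,.2],vel=.25)
im=snap('top'); W=cloud(im); ims=snap('side')
hsv=cv2.cvtColor(im['pixels'],cv2.COLOR_RGB2HSV)
b=(slice(240,345),slice(320,415))
def M(lo,hi): 
    m=cv2.inRange(hsv,lo,hi)>0;k=np.zeros_like(m);k[b]=1;return m&k
for n,m in(('ball',M((3,140,60),(16,255,255))),('red',M((0,120,50),(2,255,255))|M((172,120,50),(180,255,255))),('blue',M((100,120,40),(130,255,255)))):
    P=W[m];print(n,m.sum(),np.nanmean(P,0).round(4),np.nanmin(P,0).round(4),np.nanmax(P,0).round(4))
    if n=='red':
        T=P[P[:,2]>.072]; print(len(T),T.mean(0),cv2.minAreaRect(T[:,:2].astype(np.float32)))
a=cv2.resize(im['pixels'][245:345,320:420],(400,400),interpolation=cv2.INTER_CUBIC)
c=cv2.resize(ims['pixels'][200:300,320:420],(400,400),interpolation=cv2.INTER_CUBIC)
cv2.imwrite('pics/placed.png',np.hstack([a,c])[:,:,::-1]); print(r.current_t())
```

```text
[ 1.30214789  0.18947793 -0.23534237] 15.9833
ball 165 [ 0.4978 -0.2032  0.0463] [ 0.4801 -0.2212  0.0309] [ 0.5164 -0.1851  0.0615]
red 71 [ 0.4238 -0.171   0.0684] [ 0.4118 -0.1879  0.0005] [ 0.4373 -0.1606  0.0905]
54 [ 0.42476544 -0.17061784  0.08120204] ((0.4251270294189453, -0.17072181403636932), (0.013711102306842804, 0.023611297830939293), 64.02488708496094)
blue 200 [ 0.5004 -0.204   0.0137] [ 0.471  -0.2353 -0.0019] [ 0.5302 -0.1755  0.0216]
18.6333
```

View pics/placed.png

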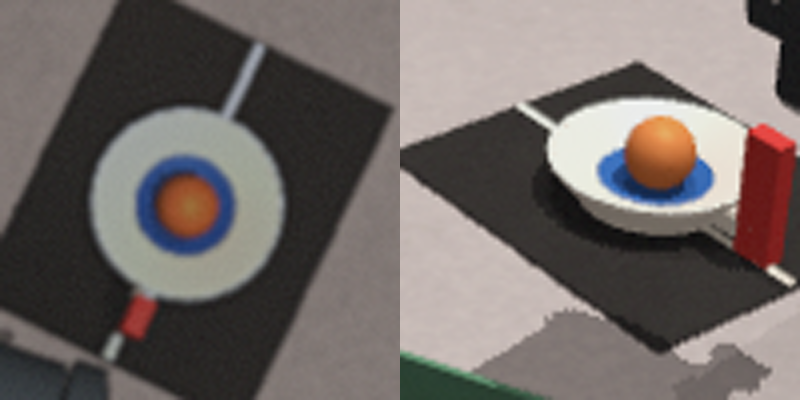

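The ball rests in the middle of the blue and the handle top is at (0.425,-0.1707). Next is gripping the handle.

Run:
```python
from h import *
H=np.array([.4249,-.1706]); q=Q(-115.0)
r.set_gripper(.5)
r.move_to([*H,.16],q)
r.move_linear([*H,.10],vel=.1); r.move_linear([*H,.062],vel=.05)
print(r.current_tool_pos(),r.current_contact_force(),r.current_t(),r.current_q())
for o in (.35,.28,.24,.21): r.set_gripper(o)
print(r.current_opening(),r.current_contact_force())
for o in (.19,.18,.17,.16,.15,.14,.13): 
    r.set_gripper(o,squeeze=20)
    if r.current_finger_force()>5: break
print('touch',r.current_opening(),r.current_finger_force(),r.current_contact_force())
for s in (30,60,90): r.set_gripper(0.,squeeze=s); r.sleep(.2)
print(r.current_opening(),r.current_finger_force(),r.current_contact_force(),r.current_torque(),r.current_t())
im=snap('top');ims=snap('side')
a=cv2.resize(im['pixels'][245:345,320:420],(400,400),interpolation=cv2.INTER_CUBIC)
c=cv2.resize(ims['pixels'][180:280,330:430],(400,400),interpolation=cv2.INTER_CUBIC)
cv2.imwrite('pics/held.png',np.hstack([a,c])[:,:,::-1])
```

```text
[ 0.42502917 -0.17064708  0.06214936] [0.19152551 0.59714585 0.29877549] 21.1667 [-4.83509472e-01  5.03605873e-01  2.02019350e+00  4.17093331e-05
  6.17539379e-01  1.52360807e+00]
0.21145845805351965 [-0.08261362 -0.15004248 -0.12037775]
touch 0.1608141243075243 10.723222643136978 [0.3923604  0.22049319 0.95703452]
0.1520114314647297 87.45591044425964 [-0.67048315  1.50785987  6.48039439] [0.21086651 0.12510906 0.0715936 ] 24.2333
```

View pics/held.png

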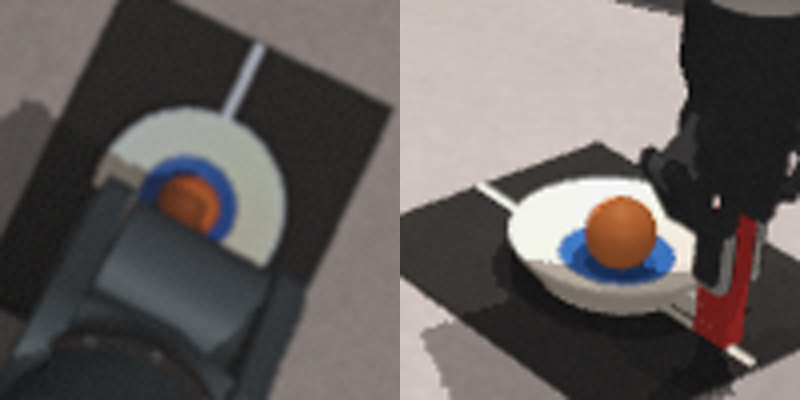

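The handle is gripped squarely and the ball is still centred. I'll lift 10 cm slowly and check that the dish is level.

```bash
cat >> h.py <<'E'
def dishcheck():
    im=snap('side'); W=cloud(im); im2=snap('top'); W2=cloud(im2)
    t=np.array(r.current_tool_pos())
    for n,i,w in(('side',im,W),('top',im2,W2)):
        hsv=cv2.cvtColor(i['pixels'],cv2.COLOR_RGB2HSV)
        near=(np.linalg.norm(w[...,:2]-t[:2],axis=-1)<.16)&(w[...,2]>.08)&(w[...,2]<.2)
        for k,lo,hi in(('ball',(3,140,60),(18,255,255)),('blue',(100,120,30),(130,255,255)),('white',(0,0,110),(180,80,255))):
            m=(cv2.inRange(hsv,lo,hi)>0)&near; P=w[m]
            if len(P)<8: continue
            print(n,k,m.sum(),P.mean(0).round(4),np.percentile(P,2,axis=0).round(4),np.percentile(P,98,axis=0).round(4))
    return im,im2
E
python3 - <<'E'
from h import *
p=np.array(r.current_tool_pos())
r.move_linear([.4249,-.1706,.067],vel=.02)
print(r.current_contact_force(),r.current_opening())
r.move_linear([.4249,-.1706,.163],vel=.05); r.sleep(.5)
print(r.current_tool_pos()-p,r.current_opening(),r.current_finger_force(),r.current_contact_force(),r.current_torque(),r.current_t(),r.current_ee_rot())
im,im2=dishcheck()
c=cv2.resize(im['pixels'][120:270,310:460],(600,600),interpolation=cv2.INTER_CUBIC)
cv2.imwrite('pics/lift.png',c[:,:,::-1])
E
```

```text
[ 0.11153071 -0.29574699 -1.78905997] 0.1492649202096706
[-4.91842308e-05  4.94226856e-07  1.00830307e-01] 0.15595631744622693 87.50331044197083 [-0.8008526   0.41588655 -2.22459192] [ 0.05703543  0.14130502 -0.04232972] 27.3 [ 9.76298526e-01 -2.16428249e-01 -3.25060048e-05  4.39665364e-06]
side ball 265 [ 0.4941 -0.193   0.1387] [ 0.4787 -0.2093  0.1197] [ 0.5127 -0.1835  0.1525]
side blue 158 [ 0.4966 -0.2027  0.1156] [ 0.4095 -0.2308  0.1094] [ 0.5306 -0.1797  0.1569]
side white 878 [ 0.5032 -0.1966  0.124 ] [ 0.4321 -0.2622  0.1069] [ 0.5586 -0.1437  0.1329]
top ball 138 [ 0.5011 -0.2055  0.1479] [ 0.4859 -0.2211  0.1393] [ 0.5151 -0.1887  0.1557]
top blue 133 [ 0.514  -0.2122  0.1146] [ 0.4833 -0.2361  0.1088] [ 0.5305 -0.179   0.1205]
top white 818 [ 0.5252 -0.2224  0.1242] [ 0.4729 -0.2647  0.1126] [ 0.5596 -0.1579  0.1347]
```

View pics/lift.png

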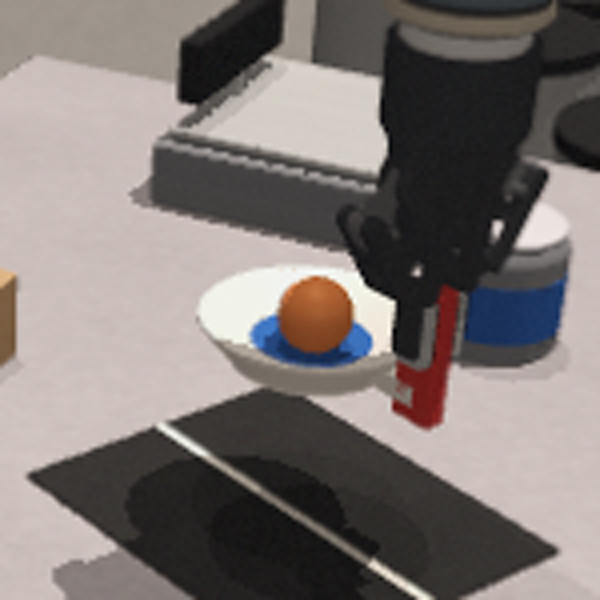

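The dish is level (rim at about 0.131 as expected), clear of the mat, with the ball centred. Now I'll turn it slowly with joint 6 only.

Run:
```python
from h import *
q=np.array(r.current_q()); t0=r.current_t()
for k in range(1,46):
    g=q.copy(); g[5]-=np.radians(2*k); r.set_joints(list(g))
    if k in(2,12,24): 
        print(k,r.current_t()-t0,r.current_opening(),np.array(r.current_torque()).round(3)); 
r.sleep(1.0)
print(r.current_t(),r.current_q(),r.current_tool_pos(),r.current_ee_rot(),r.current_opening(),r.current_torque())
im,im2=dishcheck()
a=cv2.resize(im2['pixels'][215:365,285:435],(400,400),interpolation=cv2.INTER_CUBIC)
c=cv2.resize(im['pixels'][130:280,310:460],(400,400),interpolation=cv2.INTER_CUBIC)
cv2.imwrite('pics/turned.png',np.hstack([a,c])[:,:,::-1])
```

```text
2 0.5 0.15863200571633151 [0.03  0.15  0.015]
12 3.0 0.14947182461723116 [ 0.023  0.136 -0.04 ]
24 6.0 0.1529075006115094 [-0.075  0.116 -0.005]
39.65 [-4.83486489e-01  3.13253472e-01  1.96798366e+00 -4.86646813e-05
  8.60341497e-01 -4.71958402e-02] [ 0.42491086 -0.17058988  0.16301327] [ 8.43371726e-01  5.37330561e-01 -1.25219702e-05  1.52519868e-05] 0.15052663581559786 [-0.11450731 -0.00064205  0.03906263]
side ball 316 [ 0.4645 -0.0846  0.1396] [ 0.4498 -0.1007  0.122 ] [ 0.4827 -0.0743  0.1528]
side blue 242 [ 0.4518 -0.0973  0.1158] [ 0.395  -0.1592  0.1096] [ 0.4887 -0.0701  0.188 ]
side white 1179 [ 0.4568 -0.0936  0.1251] [ 0.4007 -0.1537  0.1077] [ 0.517  -0.0325  0.1324]
top ball 188 [ 0.4677 -0.0962  0.147 ] [ 0.4517 -0.1136  0.1364] [ 0.4851 -0.0795  0.1563]
top blue 167 [ 0.4484 -0.0823  0.1138] [ 0.4289 -0.1068  0.1065] [ 0.4814 -0.065   0.1204]
top white 378 [ 0.4696 -0.0579  0.126 ] [ 0.417  -0.1183  0.1151] [ 0.5164 -0.0354  0.1355]
```

View pics/turned.png

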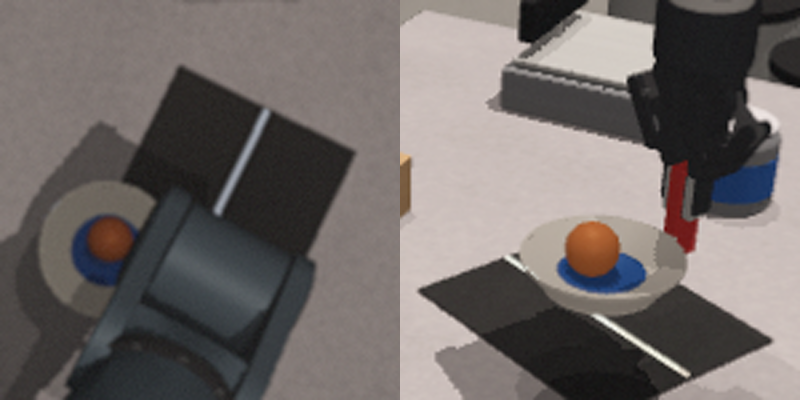

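The dish is turned square, level and held up by the gripper alone, with the ball about 9 mm off centre and over the blue. I'll check that it's still, then hand in.

Run:
```python
from h import *
r.sleep(1.5); dishcheck(); r.sleep(.7); dishcheck(); print(r.current_t())
```

```text
side ball 315 [ 0.4645 -0.0846  0.1396] [ 0.4495 -0.102   0.1212] [ 0.482  -0.0742  0.1534]
side blue 241 [ 0.4517 -0.0972  0.1159] [ 0.3937 -0.1594  0.1096] [ 0.4891 -0.0697  0.1882]
side white 1184 [ 0.4568 -0.0938  0.125 ] [ 0.4005 -0.1543  0.1079] [ 0.5176 -0.0326  0.1323]
top ball 185 [ 0.4679 -0.0964  0.1469] [ 0.4517 -0.1136  0.1362] [ 0.4854 -0.0796  0.1559]
top blue 167 [ 0.4482 -0.0822  0.1143] [ 0.4303 -0.1068  0.1073] [ 0.4798 -0.065   0.1214]
top white 363 [ 0.4674 -0.0561  0.1262] [ 0.4191 -0.1187  0.1154] [ 0.5164 -0.0353  0.1357]
side ball 314 [ 0.4645 -0.0846  0.1395] [ 0.4493 -0.1011  0.1211] [ 0.4827 -0.074   0.1529]
side blue 242 [ 0.4518 -0.0972  0.1158] [ 0.3949 -0.16    0.1094] [ 0.4883 -0.0683  0.188 ]
side white 1184 [ 0.4568 -0.0937  0.1251] [ 0.4008 -0.1536  0.1075] [ 0.517  -0.0326  0.1325]
top ball 189 [ 0.4678 -0.0962  0.147 ] [ 0.4516 -0.1137  0.1371] [ 0.4853 -0.0794  0.1565]
top blue 161 [ 0.4481 -0.0822  0.114 ] [ 0.4302 -0.1053  0.1072] [ 0.4796 -0.065   0.1213]
top white 373 [ 0.4685 -0.0563  0.1259] [ 0.418  -0.1172  0.1147] [ 0.5163 -0.0354  0.1353]
42.15
```

```bash
python3 -c "
from h import *
print(r.hand_in())"
```

```text
the job is handed in; nothing more can be done
None
```

The job is handed in at about 42 s: the ball is in the dish, and the dish is held 10 cm up by its handle, turned a quarter turn, level and still, with the ball about 9 mm off centre, still over the blue.

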